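# Clear the plate, unlatch the cassette and hold it up

### The job

Using the scraper block, push the three loose steel chips along the inspection plate into the chip tray at its end, never touching the chips with the fingers, then put the scraper back down on the bench, clear of the plate and tray, and let go of it. Then squeeze the two opposed catches of the black cassette together so that it unlatches, lift it level about 10 cm up out of its nest, and finish while still holding it there by the squeezed catches. Leave everything else on the bench where it is.

Things in the scene. Friction and masses are not known exactly. Their poses are not given: they have to be found in the camera images.
- fixture: fixed inspection fixture: bare aluminium plate 18 mm thick with a chip tray and a grey nest. Origin on the bench top; own x points away from the robot, y left, z up (yaw within 0.25 rad). All offsets below are in this frame, mm. The plate spans x -65 to +110, y -85 to +85. Front strip: lane to clear; behind it the nest; tray at the +y end
- lane_mid (a point): on the plate's top (18 above the bench), middle of the lane to clear, at fixture x -12, y 0. The lane, x -65 to +40, is flat and open at both y ends. The three chips start within 20 mm of its middle line, between y -30 and +46; push them towards +y
- tray_mid (a point): middle of the dark steel chip tray's inner floor (2 above the bench), at fixture x -10, y +117. Inside x -65 to +42, y +85 to +150, flush against the plate's +y edge, where there is no lip, so chips just drop in; its other walls are 26 high
- nest_mid (a point): centre of the grey nest that holds the cassette, at fixture x +75, y 0, level with its wall tops, 42 above the bench. Outside x +42 to +108, y -63 to +63. Fingertips beside the catch tabs should stay 45 or more above the bench
- scraper_grip (a point): point on the scraper block's upright wooden handle, 48 mm above the foot's underside, to be gripped across the handle's 20 mm thickness. Own x = across the thickness (pushing direction), own y = along the foot, z up. The scraper starts standing on the bench right or left of the fixture, opposite to the vee block
- scraper: the same scraper block, 0.25 kg, origin at the centre of its foot's underside: aluminium foot 24 (x) x 92 (y) x 22 mm high; centred on it the handle 20 (x) x 56 (y), from 22 to 70 mm height
- chip0_mid (a point): centre of a loose dark steel chip, a small block 16 x 11 x 8 mm, 11 g, lying flat on the lane, any yaw
- chip1_mid (a point): centre of a loose dark steel chip, a small block 16 x 11 x 8 mm, 11 g, lying flat on the lane, any yaw
- chip2_mid (a point): centre of a loose dark steel chip, a small block 16 x 11 x 8 mm, 11 g, lying flat on the lane, any yaw
- cassette_grip (a point): point midway between the cassette's two catch tabs, where it is pinched: 71 mm above the bench while seated, straight above nest_mid. Own x = pinch direction, own y = along the cassette, parallel to the fixture's while seated. The cassette lifts straight up out of the 24 mm deep nest once both catches are squeezed in (side play 1.5 to 2 mm)
- cassette: the same cassette, origin at the centre of its underside, which rests on the plate: black ribbed block 40 (x) x 110 (y) x 30 mm high, about 0.36 kg, with two upright steel catch tabs midway along its long sides, facing -x and +x. Each tab is 30 mm wide (y), 34 to 72 mm above the underside; outer faces 52 mm apart at rest, 38 mm when squeezed
- catch_near (a joint): travel of the catch on the cassette's own -x side: 0 at rest (hooked under the nest wall), 0.007 m fully squeezed in; free of the nest from about 0.0055. Spring: 2.7 N at rest, 9 N at full travel
- catch_far (a joint): the same for the catch on the cassette's own +x side
- vee_mid (a point): bystander: steel vee block 60 x 44 x 42 mm, its centre; starts on the side opposite to the scraper
- ring_gauge: bystander: steel ring, 52 mm across, 18 mm high, near the nest's +y end, origin at underside
- driver: bystander: screwdriver lying behind the nest, parallel to the nest's length
- frame: bystander: flat black frame 110 x 80 x 8 mm with a window, lying on the bench between the robot and the fixture, origin at underside
- bracket: bystander: black bridge-shaped bracket 100 x 30 x 50 mm high, at the back left, origin at underside
- spray: bystander: white bottle 54 mm across, 140 mm high, at the back right, origin at underside
- caliper: bystander: caliper 220 mm long lying at the front left, origin at underside
Mind the look-alikes: they are no part of the job. Leave any blue look-alike of the scraper alone.

How it is judged:
By the outcome, as a careful person would: the job done as asked, in the order asked, and still so for the second after the job is handed in, while the arm keeps its last pose, push and grip.
It also fails if it takes over 64 s, if anything falls off the work surface, if the arm or the gripper's body presses on something with over 40 N, if the wrist force passes 120 N, or if a joint passes its speed limit or range.

### The arm

A 6-joint arm with a two-finger parallel gripper is mounted at the origin on the work surface. World frame = base frame: x ahead of the robot, y to its left, z up, the work surface at z = 0. Lengths are in mm, angles in rad, forces in N, time in s.
With the tool pointing down it reaches from about 325 to 1000 mm from the base axis. Payload 5.1 kg.
Tool frame: the origin (TCP) lies between the finger pads; the fingertips stand 14 mm ahead of it and the grasp point (between the pads) lies 5 mm behind it; z points along the fingers, y is the line along which they close (so a half turn about z gives the same grasp; the last joint's range is limited). The gripper opens to 85 mm and grips with 20 to 120 N. Pads are 22 mm wide; open, the fingers measure 114 mm over their backs; the gripper's body (76 mm by 85 mm) begins 54 mm behind the grasp point. The pads swing forward as they close: fully open they stand 13 mm farther back than shut.
Start: joints at [1.245, 0.124, 1.65, -0, 1.367, -0.083], TCP at [156.296, 630.917, 245.322] pointing down, gripper open.
Joint ranges: [-2.61, 2.61], [-1.02, 2.33], [0.03, 2.71], [-1.35, 4.49], [0.32, 2.68], [-2.91, 2.91]. Speed limits (rad/s): [2.57, 2.57, 3.14, 3.14, 3.14, 3.14].

### API

Orientations are given as a unit quaternion [x, y, z, w].
In Python, from rig import env gives the robot as it stands.
- The arm moves only by the tool play_rows, never from a script. Its argument "deltas" is a list of rows, each a list of 2 entries, a list of its own where there are three numbers: the shift along the tool's x, y, z in mm, then the turn, a rotation vector about the tool's x, y, z in degrees. In form: [[[dx, dy, dz], [ax, ay, az]], ...]. A call has 1 to 10 rows; each row shifts and turns the commanded pose from where the row before left it, along the tool's axes as they then stand; what a row does not reach is not made up. A row lasts 1/10 s, in which the tool goes at most 50 mm and 8.59 degrees, less where a joint would pass 70% of its speed; a pose out of reach is approached as far as the arm can. A call with a gripper value outside its range is refused whole. "hand" is the closure, from -1 (fully open) to 1 (shut), so that 0 is half open, set as the call begins (left out, the last holds). The fingers move at their own pace and stop on an object; "squeeze" is the grip in N (left out, the last holds). Time passes only in rows, so rows that do not move let the fingers close. It gives the time, the measured TCP pose, the force, the opening and the grip force at its end, in the units of the state.
- env.get_obs(): the state, without advancing time (a new reading comes with each control period).
- env.snapshot(name): name is "side" or "top" or "wrist"; returns a dict with "pixels" (480x640x3 uint8, red, green, blue), "camera_matrix" (3x3 intrinsics, pixels), "k1" (the pictures are not rectified: a ray, as slopes to the right and down, at radius r is drawn at 1 + k1 r^2 times it, then the intrinsics apply), "xyz" and "orientation" of the camera in the world; the wrist camera has in their place "tool_from_camera" (4x4, takes a point from camera to tool coordinates, whose origin is the TCP and whose axes are the flange's). Camera axes: x right, y up, looking along -z (the intrinsics and any distortion apply to the point x, -y, -z); pixel columns grow to the right and rows downward; lengths in mm; the calibration is good to about 2 mm. A picture is of the moment at which its call begins: read the wrist's pose just before it. There is no depth.
- env.hand_in(): hands the job in; it is judged then, once.
The state is a dict: "t": time; "joint_pos": joint angles; "qvel": joint speeds; "tau": joint torques, N m; "tcp_pos": TCP position; "tcp_rot": TCP orientation; "wrist_force": force on the tool from outside, world axes, zero at the start; "wrist_torque": the same for the moment, N m; "opening": finger opening in mm; "grasp_force": force on a finger pad.
Only numpy, scipy, OpenCV 4.12 (cv2) and the standard library are available. Lean on these libraries where they do the work, as an engineer would, in place of code of your own. Each camera call takes 0.05 s, during which the arm holds its last target. There are 200 camera calls.

## Working session

There is one attempt and no reset: what is moved stays moved. The work goes in short steps, Python scripts to look and compute and a tool call to move; the robot and the scene stay as the last step left them, time stands still between calls to the robot, and variables do not carry over. Pictures are saved under pics/ and viewed, at most 10 in all, crops included, and the job is handed in when it is done.

Besides the shell and the picture viewer there is one more tool, called after ">>>" by a JSON object that holds its "op" and its "data". play_rows: Moves the arm, as the interface text tells. Its arguments: {"type":"object","properties":{"deltas":{"type":"array"},"hand":{"type":"number"},"squeeze":{"type":"number"}},"required":["deltas"]}

```bash
mkdir -p pics; ls; cat > h.py <<'E'
import numpy as np, cv2
from scipy.spatial.transform import Rotation as R
from rig import env
def cam(s,obs=None):
    K=np.array(s["camera_matrix"]);k1=s["k1"]
    if "xyz" in s:
        o=np.array(s["xyz"],float);q=np.array(s["orientation"],float)
        M=R.from_quat(q).as_matrix() if q.size==4 else q
    else:
        T=np.array(s["tool_from_camera"]);Rt=R.from_quat(obs["tcp_rot"]).as_matrix()
        M=Rt@T[:3,:3];o=Rt@T[:3,3]+np.array(obs["tcp_pos"])
    return K,k1,o,M
def cast(c,uv,z):
    K,k1,o,M=c
    uv=np.atleast_2d(np.array(uv,float))
    d=(uv-[K[0,2],K[1,2]])/[K[0,0],K[1,1]]
    rd=np.linalg.norm(d,axis=1,keepdims=True);r=rd.copy()
    for _ in range(30): r=rd/(1+k1*r*r)
    p=d*np.where(rd>0,r/np.maximum(rd,1e-12),1)
    ray=np.c_[p[:,0],-p[:,1],-np.ones(len(p))]@M.T
    return o+ray*((z-o[2])/ray[:,2])[:,None]
def proj(c,X):
    K,k1,o,M=c
    p=(np.atleast_2d(X)-o)@M
    a=np.c_[p[:,0]/-p[:,2],-p[:,1]/-p[:,2]]
    a=a*(1+k1*(a**2).sum(1,keepdims=True))
    return a*[K[0,0],K[1,1]]+[K[0,2],K[1,2]]
def snap(n,f=None):
    ob=env.get_obs();s=env.snapshot(n);im=np.ascontiguousarray(s["pixels"][:,:,::-1])
    if f: cv2.imwrite("pics/"+f,im)
    return im,cam(s,ob)
E
python3 - <<'E'
from h import *
for n in("top","side"):
    im,c=snap(n,n+"0.png"); print(n,c)
print(env.get_obs())
E
```

```text
pics
top (array([[529.74686946,   0.        , 316.67154912],
       [  0.        , 529.74686946, 240.16626214],
       [  0.        ,   0.        ,   1.        ]]), -0.06280378395927676, array([ 288.77816369,  -17.22776457, 1234.88404869]), array([[ 2.63867566e-02,  9.82261358e-01, -1.85651189e-01],
       [-9.99651522e-01,  2.60683236e-02, -4.15647468e-03],
       [ 7.56870814e-04,  1.85696170e-01,  9.82606920e-01]]))
side (array([[527.10017534,   0.        , 319.39018326],
       [  0.        , 527.10017534, 235.32658107],
       [  0.        ,   0.        ,   1.        ]]), -0.00681710982757446, array([482.74118431, 840.00778591, 575.78686843]), array([[-0.99888431,  0.02981047, -0.03662623],
       [-0.04670928, -0.50942645,  0.85924556],
       [ 0.00695615,  0.85999769,  0.51025052]]))
{'t': 0.1, 'joint_pos': array([ 1.24540791e+00,  1.24429291e-01,  1.65153838e+00, -2.90973146e-05,
        1.36749168e+00, -8.26004198e-02]), 'qvel': array([-1.51969516e-05, -2.75322363e-04, -4.09328224e-03, -1.01033464e-03,
       -1.04127914e-03,  1.38771532e-03]), 'tau': array([ 2.71040872e-04, -4.24936152e+01, -3.66652465e+01, -1.58476946e-04,
        4.04301885e-03,  2.27780514e-07]), 'tcp_pos': array([156.13401001, 630.42938817, 244.18221711]), 'tcp_rot': array([ 1.21093084e-01,  9.92640717e-01, -9.16881230e-04, -1.75129115e-04]), 'wrist_force': array([-0.00325137,  0.34380643,  1.55493073]), 'wrist_torque': array([ 4.28963539e-05,  7.12784571e-02, -2.59769601e-03]), 'grasp_force': 0.0, 'opening': 85.74748253953808}
```

View pics/top0.png

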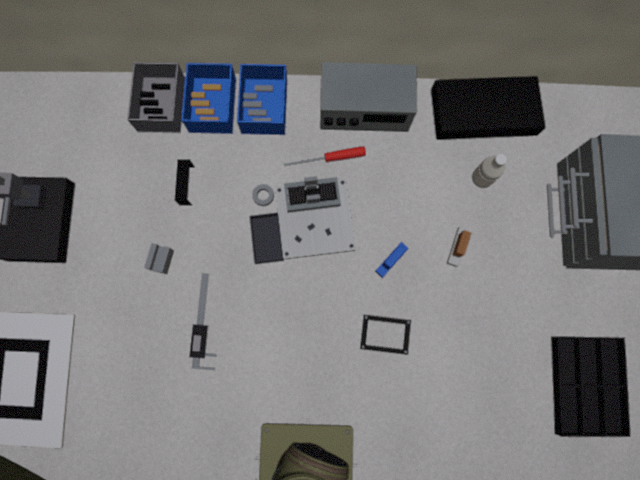

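View pics/side0.png

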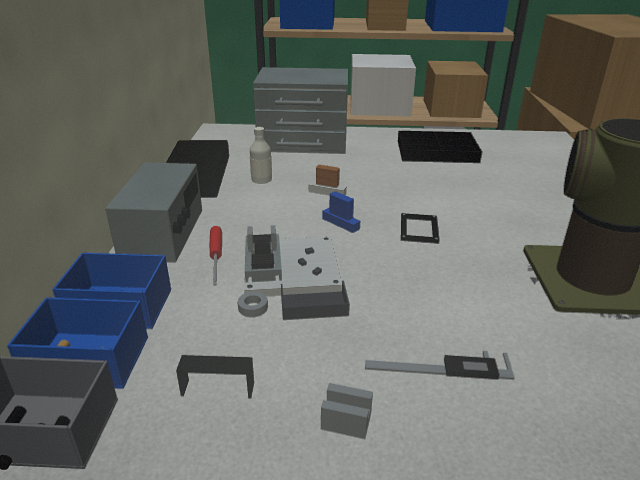

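Top view: the wooden-handled scraper is at (461,243), its blue look-alike at (392,259), the fixture plate around (315,220), the tray at (266,238), and the chips at (298,239), (312,226) and (328,232). The side view agrees: wooden scraper at (328,178), blue one at (341,210). The orange-brown handle on an aluminium foot is the one I want.

```bash
cat > m1.py <<'E'
from h import *
im,c=snap("top");sd,cs=snap("side")
def wood(i): 
    h=cv2.cvtColor(i,cv2.COLOR_BGR2HSV); return cv2.inRange(h,(4,90,60),(20,255,255))
def blob(m,box):
    k=np.zeros_like(m);x0,y0,x1,y1=box;k[y0:y1,x0:x1]=m[y0:y1,x0:x1]
    n,l,s,ce=cv2.connectedComponentsWithStats(k);i=1+np.argmax(s[1:,4]);return np.argwhere(l==i)[:,::-1].astype(np.float32),ce[i]
p,ce=blob(wood(im),(430,210,490,280));P=cast(c,p,70)[:,:2].astype(np.float32)
print("wood",len(p),ce,cv2.minAreaRect(P), cast(c,ce,60))
p2,ce2=blob(wood(sd),(290,150,360,200));print("side wood",ce2,"pred",proj(cs,cast(c,ce,50)))
for n,u in dict(chipA=(298,239),chipB=(312,226),chipC=(328,232)).items(): print(n,cast(c,u,22))
for n,u in dict(plateFR=(355,249),plateFL=(284,257),trayFL=(254,263),trayBL=(250,216)).items(): print(n,cast(c,u,18 if n[0]=='p' else 26))
crop=cv2.resize(im[145:295,240:490],None,fx=3,fy=3,interpolation=cv2.INTER_CUBIC);cv2.imwrite("pics/crop1.png",crop)
E
python3 m1.py
```

```text
wood 213 [462.61502347 242.69483568] ((510.09832763671875, -339.95416259765625), (19.7650146484375, 60.1794319152832), 72.3350601196289) [[ 513.70271018 -343.06576664   60.        ]]
side wood [326.72196262 175.18224299] pred [[327.11879221 172.77783692]]
chipA [[519.5484799  31.4870593  22.       ]]
chipB [[ 5.51400203e+02 -2.69256146e-01  2.20000000e+01]]
chipC [[538.05553778 -38.05032683  22.        ]]
plateFR [[ 500.1118579  -101.95918446   18.        ]]
plateFL [[476.87128032  62.78399776  18.        ]]
trayFL [[459.78683961 130.92338297  26.        ]]
trayBL [[570.68739259 145.69960129  26.        ]]
```

View pics/crop1.png

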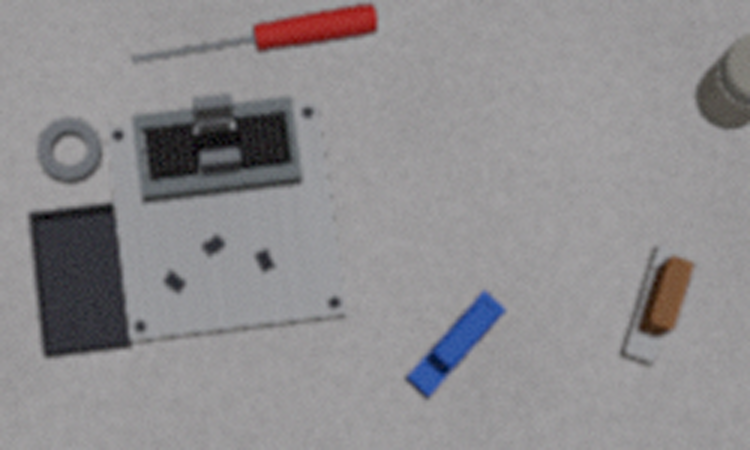

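Crop: the wooden handle with its aluminium foot is at crop (665,300), i.e. (461,245) in the full picture, and the foot edge is visible. The blue look-alike is at crop (457,345). The choice is confirmed. Next I'll put the wrist camera over the fixture.

```bash
cat >> h.py <<'E'
def plan(pos,psi,obs=None):
    "tool-frame shift at present orientation, and turn about tool z (deg) to have tool y at world angle psi, tilt left"
    o=obs or env.get_obs();M=R.from_quat(o["tcp_rot"]).as_matrix()
    y=M[:,1];now=np.degrees(np.arctan2(y[1],y[0]))
    print("t",round(o["t"],1),"at",np.round(o["tcp_pos"],1),"psi",round(now,2),"tilt",np.round(np.degrees(M[:2,2]),2),"j",np.round(o["joint_pos"],2))
    turn=-((psi-now+180)%360-180)
    print("shift",np.round((np.array(pos)-o["tcp_pos"])@M,1),"turnz",round(turn,2))
E
python3 - <<'E'
from h import *
s=env.snapshot("wrist");print(np.round(s["tool_from_camera"],3),s["camera_matrix"],s["k1"])
plan((470,20,330),76)
E
```

```text
[[-0.00000e+00  9.61000e-01  2.76000e-01  6.99830e+01]
 [ 1.00000e+00  0.00000e+00  1.00000e-03  1.20000e-02]
 [ 1.00000e-03  2.76000e-01 -9.61000e-01 -1.29222e+02]
 [ 0.00000e+00  0.00000e+00  0.00000e+00  1.00000e+00]] [[394.03674706   0.         307.53634195]
 [  0.         394.03674706 239.79372073]
 [  0.           0.           1.        ]] -0.018914072234292006
t 0.2 at [156.2 630.6 244.7] psi 76.09 tilt [-0.02 -0.06] j [ 1.25  0.12  1.65  0.    1.37 -0.08]
shift [-451.4 -517.4  -84.8] turnz 0.09
```

>>> {"op": "play_rows", "data": {"deltas": [[[-30,-32,0],[0,0,0]],[[-30,-32,0],[0,0,0]],[[-30,-32,0],[0,0,0]],[[-30,-32,0],[0,0,0]],[[-30,-32,0],[0,0,0]],[[-30,-32,0],[0,0,0]],[[-30,-32,0],[0,0,0]],[[-30,-32,0],[0,0,0]]], "hand": -1}}

```text
t: 1.05
tcp_pos: [328.1, 323.1, 245.4]
tcp_rot: [0.121, 0.993, 0.0, 0.0]
wrist_force: [1.2, -0.0, 0.1]
opening: 85.5
grasp_force: 0.0
```

>>> {"op": "play_rows", "data": {"deltas": [[[-30,-32,0],[0,0,0]],[[-30,-32,0],[0,0,0]],[[-30,-32,0],[0,0,0]],[[-30,-32,0],[0,0,0]],[[-30,-32,0],[0,0,0]],[[-30,-32,0],[0,0,0]],[[-30,-32,0],[0,0,0]],[[-20,-32,0],[0,0,0]],[[0,0,0],[0,0,0]],[[0,0,0],[0,0,0]]]}}

```text
t: 2.05
tcp_pos: [489.3, 20.4, 245.1]
tcp_rot: [0.122, 0.993, 0.0, -0.0]
wrist_force: [-0.0, 0.7, 0.1]
opening: 85.5
grasp_force: 0.0
```

```bash
python3 - <<'E'
from h import *
im,c=snap("wrist","w1.png");plan((490,20,250),76)
np.savez("w1.npz",im=im,K=c[0],k=c[1],o=c[2],M=c[3])
fo=np.array([552.6,-8.7]);a=0.14;ex=np.array([np.cos(a),np.sin(a)]);ey=np.array([-ex[1],ex[0]])
for n,x,y,z in(("FR",-65,-85,18),("FL",-65,85,18),("BR",110,-85,18),("BL",110,85,18)): print(n,proj(c,np.r_[fo+x*ex+y*ey,z]))
E
```

```text
t 2.1 at [489.2  21.2 245.1] psi 76.07 tilt [-0.03  0.03] j [-0.07 -0.24  2.    0.    1.38 -1.39]
shift [-1.1 -0.9 -4.9] turnz 0.07
FR [[185.39640133 247.89344847]]
FL [[353.78655314 180.29354408]]
BR [[260.42340085 393.709647  ]]
BL [[413.15652955 340.28270043]]
```

View pics/w1.png

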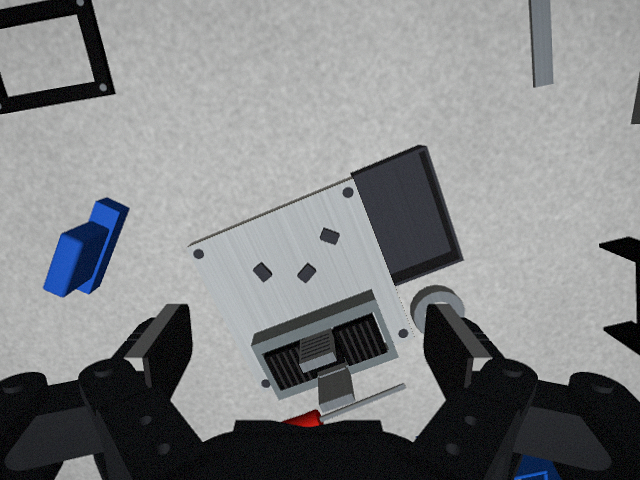

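The wrist view shows the chips at (262,272), (307,273) and (330,236). The plate bolts are at (198,254), (348,192), (404,333) and (266,383), the tray is at (410,215), and the cassette tabs are near (318,350) and (335,388). Next I'll refine these with masks.

```bash
cat > m2.py <<'E'
from h import *
d=np.load("w1.npz");im=d["im"];c=(d["K"],float(d["k"]),d["o"],d["M"])
g=cv2.cvtColor(im,cv2.COLOR_BGR2GRAY)
def dark(u,v,w=13,t=95):
    q=g[v-w:v+w+1,u-w:u+w+1];m=(q<t).astype(np.uint8);n,l,s,ce=cv2.connectedComponentsWithStats(m)
    i=1+np.argmin([np.hypot(*(x-w)) for x in ce[1:]]) ;pts=np.argwhere(l==i)[:,::-1].astype(np.float32)+[u-w,v-w]
    return pts.astype(np.float32)
S=[]
for u,v in((198,254),(348,192),(404,333),(266,383)):
    p=dark(u,v,9);m=p.mean(0);X=cast(c,m,18)[0];S.append(X);print("bolt",m,len(p),X.round(1))
S=np.array(S);print("sides",[round(float(np.linalg.norm(S[i]-S[(i+1)%4])),1) for i in range(4)])
ctr=S.mean(0)[:2]
v=(S[1]-S[0])+(S[2]-S[3]);a1=np.arctan2(-v[0],v[1]);v=(S[3]-S[0])+(S[2]-S[1]);a2=np.arctan2(v[1],v[0]);print("yaw",a1,a2)
# plate front edge: strongest dark transition searching along columns
E=[]
for u in range(205,335,5):
    v0=245-(u-190)*68/160;vs=np.arange(int(v0)-9,int(v0)+10);col=g[vs,u].astype(float)
    E.append((u,vs[np.argmin(col)]+1))
P=cast(c,E,18);f=np.polyfit(P[:,1],P[:,0],1);print("front edge yaw",-np.arctan(f[0]))
a=-np.arctan(f[0]);ex=np.array([np.cos(a),np.sin(a)]);ey=np.array([-ex[1],ex[0]])
xf=np.median(P[:,:2]@ex);print("front edge along ex",xf,"-> origin ex",xf+65,"bolts ctr ex",ctr@ex-22.5,"ey",ctr@ey)
X=cast(c,[(189,245),(353,176)],18);print("corner ey",X[:,:2]@ey, "-> origin",X[:,:2]@ey+[85,-85])
fo=(xf+65)*ex+(ctr@ey)*ey
for u,v in((262,272),(307,273),(330,236)):
    p=dark(u,v,15,90);Q=cast(c,p,22)[:,:2]-fo;L=np.c_[Q@ex,Q@ey].astype(np.float32);print("chip",len(p),cv2.minAreaRect(L))
print("fo",fo,"yaw",a)
for n,x,y,z in(("nestFL",42,63,42),("nestFR",42,-63,42),("nestBL",108,63,42),("tabtop near",49,0,90),("tabtop far",101,0,90)): print(n,proj(c,np.r_[fo+x*ex+y*ey,z]).round(0))
E
python3 m2.py
```

```text
bolt [198.19481 253.51949] 77 [508.4 -91.9  18. ]
bolt [347.55554 192.08643] 81 [485.5  58.6  18. ]
bolt [402.84375 333.0625 ] 64 [639.   82.1  18. ]
bolt [265.5283  383.13208] 53 [662.1 -68.7  18. ]
sides [152.3, 155.3, 152.5, 155.4]
yaw 0.15146005525976042 0.1507665077733235
front edge yaw 0.15067735908615598
front edge along ex 478.64608229151406 -> origin ex 543.6460822915141 bolts ctr ex 543.9734822315279 ey -91.03337161214709
corner ey [-171.36309909   -5.14168813] -> origin [-86.36309909 -90.14168813]
chip 211 ((-15.791852951049805, -26.469707489013672), (16.515958786010742, 12.042230606079102), 19.374187469482422)
chip 210 ((1.312849521636963, 11.93383502960205), (12.031384468078613, 17.312519073486328), 29.078163146972656)
chip 216 ((-23.962753295898438, 45.6180419921875), (16.415817260742188, 11.774605751037598), 48.27095413208008)
fo [551.15119365  -8.3963844 ] yaw 0.15067735908615598
nestFL [[375. 299.]]
nestFR [[250. 346.]]
nestBL [[398. 357.]]
tabtop near [[315. 357.]]
tabtop far [[338. 406.]]
```

>>> {"op": "play_rows", "data": {"deltas": [[[-6,-40,0],[0,0,0]],[[-6,-40,0],[0,0,0]],[[-6,-40,0],[0,0,0]],[[-6,-40,0],[0,0,0]],[[-6,-40,0],[0,0,0]],[[-6,-40,0],[0,0,0]],[[-6,-40,0],[0,0,0]],[[-6,-40,0],[0,0,0]],[[-6,-38,0],[0,0,0]],[[0,0,0],[0,0,0]]]}}

```text
t: 3.1
tcp_pos: [455.7, -341.6, 245.3]
tcp_rot: [0.122, 0.993, -0.0, -0.0]
wrist_force: [0.7, 0.7, 0.6]
opening: 85.3
grasp_force: 0.0
```

```bash
cat > m3.py <<'E'
from h import *
from m1w import *
im,c=snap("wrist","w2.png")
p=wood(im);n,l,s,ce=cv2.connectedComponentsWithStats(p);i=1+np.argmax(s[1:,4]);print("wood",ce[i],s[i])
pts=np.argwhere(l==i)[:,::-1]
h=cv2.cvtColor(im,cv2.COLOR_BGR2HSV);V=h[l==i][:,2];t,_=cv2.threshold(V.reshape(-1,1),0,255,cv2.THRESH_OTSU);print("V otsu",t)
top=pts[V>t];r=cv2.minAreaRect(cast(c,top,70)[:,:2].astype(np.float32));print("top face",len(top),r)
r=cv2.minAreaRect(cast(c,pts,70)[:,:2].astype(np.float32));print("all",r)
plan((512,-342,150),72.3)
np.savez("w2.npz",im=im,K=c[0],k=c[1],o=c[2],M=c[3])
x,y=ce[i].astype(int);cv2.imwrite("pics/w2c.png",cv2.resize(im[max(0,y-90):y+90,max(0,x-110):x+110],None,fx=3,fy=3)); print("crop origin",max(0,x-110),max(0,y-90))
E
cat > m1w.py <<'E'
import cv2
def wood(i): return cv2.inRange(cv2.cvtColor(i,cv2.COLOR_BGR2HSV),(4,90,40),(20,255,255))
E
python3 m3.py
```

```text
wood [323.56469298 276.98739035] [ 310  239   29   76 1824]
V otsu 93.0
top face 1388 ((513.416015625, -342.3636169433594), (19.11423683166504, 54.69778823852539), 72.0352554321289)
all ((507.6620788574219, -341.2670593261719), (20.912521362304688, 66.36090850830078), 71.78865814208984)
t 3.1 at [ 456.  -339.7  245.2] psi 76.04 tilt [-0.01  0.04] j [-0.73 -0.06  1.83  0.    1.36 -2.06]
shift [-55.   11.2  95.2] turnz 3.74
crop origin 213 186
```

View pics/w2c.png

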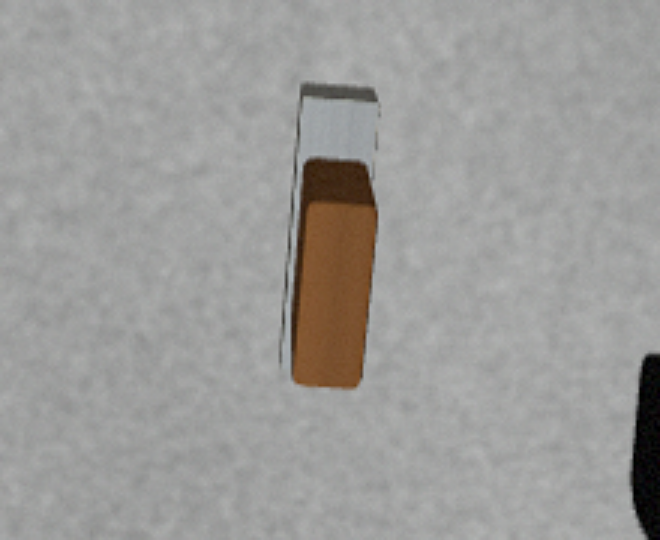

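The crop shows the wooden handle's top face and the aluminium foot below it, both clean, with the handle's bounding centre at crop (335,295). The measured top face is 19×55 mm, as it should be. Now I'll grasp it.

>>> {"op": "play_rows", "data": {"deltas": [[[-14,2.8,20],[0,0,0]],[[-14,2.8,20],[0,0,0]],[[-14,2.8,20],[0,0,0]],[[-14,2.8,20],[0,0,0]],[[0,0,20],[0,0,4]],[[0,0,25],[0,0,0]],[[0,0,0],[0,0,0]]]}}

```text
t: 3.85
tcp_pos: [511.4, -338.0, 116.1]
tcp_rot: [0.154, 0.988, 0.002, -0.003]
wrist_force: [-0.6, 0.8, -1.2]
opening: 85.7
grasp_force: 0.0
```

```bash
python3 -c "
from h import *
plan((513.4,-342.4,44),72)"
```

```text
t 3.9 at [ 511.4 -338.   116.1] psi 72.26 tilt [-0.36  0.31] j [-0.67  0.16  1.84  0.    1.15 -1.93]
shift [-3.8 -3.9 72.1] turnz 0.26
```

>>> {"op": "play_rows", "data": {"deltas": [[[-1,-2,20],[0,0,0]],[[-1,-1,18],[0,0,0]],[[0,0,17],[0,0,0]],[[0,0,15],[0,0,0]],[[0,0,0],[0,0,0]],[[0,0,0],[0,0,0]]]}}

```text
t: 4.45
tcp_pos: [513.9, -345.4, 50.4]
tcp_rot: [0.155, 0.988, 0.0, -0.0]
wrist_force: [0.2, -0.1, 0.5]
opening: 85.2
grasp_force: 0.0
```

```bash
python3 -c "
from h import *
plan((513.4,-342.4,44),72)"
```

```text
t 4.5 at [ 513.9 -345.4   50.4] psi 72.11 tilt [-0.01  0.01] j [-0.68  0.25  1.86  0.    1.03 -1.94]
shift [1.4 2.6 6.4] turnz 0.11
```

>>> {"op": "play_rows", "data": {"deltas": [[[1,2.5,6],[0,0,0]],[[0,0,0],[0,0,0]],[[0,0,0],[0,0,0]]]}}

```text
t: 4.75
tcp_pos: [513.7, -343.0, 44.7]
tcp_rot: [0.156, 0.988, -0.0, 0.0]
wrist_force: [-0.2, -0.9, 0.5]
opening: 85.4
grasp_force: 0.0
```

>>> {"op": "play_rows", "data": {"deltas": [[[0,0,0],[0,0,0]],[[0,0,0],[0,0,0]],[[0,0,0],[0,0,0]],[[0,0,0],[0,0,0]],[[0,0,0],[0,0,0]],[[0,0,0],[0,0,0]],[[0,0,0],[0,0,0]],[[0,0,0],[0,0,0]]], "hand": 1, "squeeze": 60}}

```text
t: 5.55
tcp_pos: [513.7, -343.0, 44.4]
tcp_rot: [0.156, 0.988, -0.0, 0.0]
wrist_force: [-0.3, -0.1, -0.6]
opening: 19.5
grasp_force: 58.9
```

>>> {"op": "play_rows", "data": {"deltas": [[[0,0,-15],[0,0,0]],[[0,0,-25],[0,0,0]],[[0,0,-25],[0,0,-6.6]],[[0,0,-25],[0,0,-6.6]],[[0,0,-15],[0,0,-6.6]],[[0,0,0],[0,0,-6.7]],[[0,0,0],[0,0,0]],[[0,0,0],[0,0,0]]]}}

```text
t: 6.35
tcp_pos: [513.2, -342.6, 149.1]
tcp_rot: [-0.074, 0.997, 0.0, -0.0]
wrist_force: [-0.3, 0.9, -0.8]
opening: 19.3
grasp_force: 58.8
```

```bash
cat >> h.py <<'E'
fo=np.array([551.15,-8.4]);fa=0.1507;fex=np.array([np.cos(fa),np.sin(fa)]);fey=np.array([-fex[1],fex[0]])
def F(x,y,z): return np.r_[fo+x*fex+y*fey,z]
E
python3 -c "
from h import *
plan(F(-13,-67,144),98.63);o=env.get_obs();print(o['opening'],o['grasp_force'],o['wrist_force'])"
```

```text
t 6.3 at [ 513.2 -342.6  149.1] psi 98.45 tilt [-0.04  0.03] j [-0.68  0.13  1.81 -0.    1.2  -2.39]
shift [-73.8 258.    5.3] turnz -0.18
19.275578121722308 58.81472826004028 [-0.29200358  0.94823088 -0.84867565]
```

>>> {"op": "play_rows", "data": {"deltas": [[[-10,35,0],[0,0,0]],[[-10,35,0],[0,0,0]],[[-10,35,0],[0,0,0]],[[-10,35,0],[0,0,0]],[[-10,35,0],[0,0,0]],[[-10,35,0],[0,0,0]],[[-10,35,0],[0,0,0]],[[-4,13,0],[0,0,0]],[[0,0,0],[0,0,0]],[[0,0,0],[0,0,0]]]}}

```text
t: 7.35
tcp_pos: [548.1, -77.1, 149.0]
tcp_rot: [-0.075, 0.997, -0.0, -0.0]
wrist_force: [-0.2, -0.2, -1.8]
opening: 19.8
grasp_force: 59.3
```

```bash
python3 -c "
from h import *
plan(F(-13,-67,64),98.63)
im,c=snap('wrist','w3.png')
a,_=snap('side','s3.png');cv2.imwrite('pics/w3both.png',np.hstack([cv2.resize(im,(400,300)),cv2.resize(a[120:340,200:400],(330,300))]))"
```

```text
t 7.3 at [548.1 -77.1 149. ] psi 98.57 tilt [-0.04 -0.03] j [-0.24 -0.01  1.96 -0.    1.19 -1.96]
shift [-0.4  0.5 85. ] turnz -0.06
```

View pics/w3both.png

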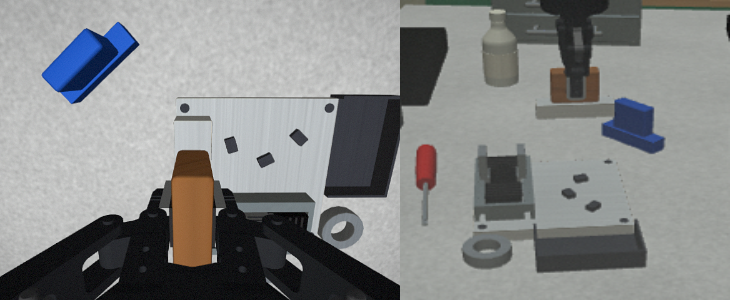

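The scraper is held upright above the lane's −y end (wrist half around (195,200)). The chips at (232,145), (265,160) and (298,137) lie ahead of it.

>>> {"op": "play_rows", "data": {"deltas": [[[0,0,20],[0,0,0]],[[0,0,20],[0,0,0]],[[0,0,20],[0,0,0]],[[0,0,12],[0,0,0]],[[0,0,7],[0,0,0]],[[0,0,4],[0,0,0]],[[0,0,0],[0,0,0]],[[0,0,0],[0,0,0]]]}}

```text
t: 8.25
tcp_pos: [549.0, -77.0, 67.2]
tcp_rot: [-0.075, 0.997, -0.0, 0.001]
wrist_force: [-0.0, 0.4, -2.8]
opening: 19.3
grasp_force: 59.4
```

```bash
python3 -c "
from h import *
plan(F(-13,88,64),98.63);print(env.get_obs()['wrist_force'])"
```

```text
t 8.2 at [549.  -77.   67.2] psi 98.58 tilt [ 0.09 -0.02] j [-0.24  0.09  2.   -0.    1.04 -1.96]
shift [  0.7 155.5   3.1] turnz -0.05
[-0.02349291  0.39536611 -2.76149328]
```

>>> {"op": "play_rows", "data": {"deltas": [[[0,0,3],[0,0,0]],[[0,4,0],[0,0,0]],[[0,8,0],[0,0,0]],[[0,10,0],[0,0,0]],[[0,10,0],[0,0,0]],[[0,10,0],[0,0,0]],[[0,10,0],[0,0,0]],[[0,10,0],[0,0,0]],[[0,10,0],[0,0,0]],[[0,10,0],[0,0,0]]]}}

```text
t: 9.25
tcp_pos: [535.9, 5.2, 63.3]
tcp_rot: [-0.075, 0.997, -0.0, -0.0]
wrist_force: [-0.9, 0.3, -1.8]
opening: 19.1
grasp_force: 59.4
```

```bash
python3 -c "
from h import *
plan(F(-13,88,64),98.63);print(env.get_obs()['wrist_force'])"
```

```text
t 9.2 at [535.9   5.2  63.3] psi 98.59 tilt [-0. -0.] j [-0.09  0.06  2.05 -0.    1.03 -1.81]
shift [-0.  72.3 -0.7] turnz -0.04
[-0.93697447  0.3245501  -1.81510298]
```

>>> {"op": "play_rows", "data": {"deltas": [[[0,10,0],[0,0,0]],[[0,10,0],[0,0,0]],[[0,10,0],[0,0,0]],[[0,10,0],[0,0,0]],[[0,10,0],[0,0,0]],[[0,10,0],[0,0,0]],[[0,10,0],[0,0,0]],[[0,3,0],[0,0,0]],[[0,0,0],[0,0,0]],[[0,0,0],[0,0,0]]]}}

```text
t: 10.25
tcp_pos: [525.2, 76.4, 63.3]
tcp_rot: [-0.075, 0.997, -0.0, 0.0]
wrist_force: [-0.0, -0.2, -2.5]
opening: 19.4
grasp_force: 59.4
```

>>> {"op": "play_rows", "data": {"deltas": [[[0,0,-15],[0,0,0]],[[0,0,-30],[0,0,0]],[[0,0,-30],[0,0,0]],[[0,0,-15],[0,0,0]],[[0,-25,0],[0,0,0]],[[0,-35,0],[0,0,0]],[[0,-35,0],[0,0,0]],[[0,-35,0],[0,0,0]],[[0,-35,0],[0,0,0]],[[0,0,0],[0,0,0]]]}}

```text
t: 11.25
tcp_pos: [550.2, -90.4, 153.8]
tcp_rot: [-0.073, 0.997, -0.001, 0.0]
wrist_force: [0.8, 0.5, -0.9]
opening: 19.3
grasp_force: 59.6
```

```bash
python3 -c "
from h import *
plan((513,-343,150),72);print(env.get_obs()['wrist_force'],env.get_obs()['opening'])
im,c=snap('wrist','w4.png')
a,_=snap('side','s4.png');cv2.imwrite('pics/w4both.png',np.hstack([cv2.resize(im,(400,300)),cv2.resize(a[200:340,230:380],(330,300))]))"
```

```text
t 11.2 at [550.2 -90.4 153.8] psi 98.32 tilt [ 0.04 -0.08] j [-0.26 -0.    1.94 -0.    1.2  -1.97]
shift [  73.3 -244.6    4.2] turnz 26.32
[ 0.81603844  0.5344827  -0.94366869] 19.267535533720952
```

View pics/w4both.png

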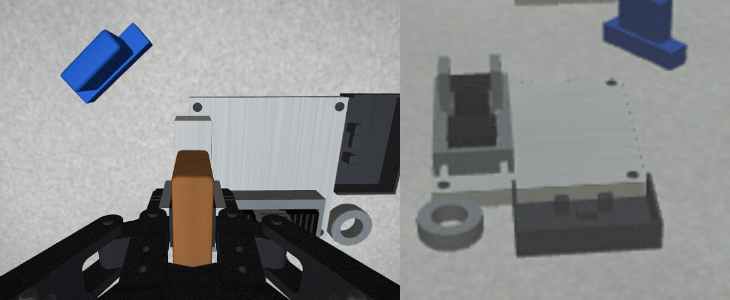

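The lane is clear. The side half shows all three chips in the tray, near (560,203), (583,212) and (605,200), and the wrist half shows nothing left on the plate. Now I'll take the scraper back to where it stood.

>>> {"op": "play_rows", "data": {"deltas": [[[10.5,-35,0],[0,0,0]],[[10.5,-35,0],[0,0,0]],[[10.5,-35,0],[0,0,0]],[[10.5,-35,0],[0,0,0]],[[10.5,-35,0],[0,0,0]],[[10.5,-35,0],[0,0,0]],[[10.5,-35,0],[0,0,6.6]],[[0,0,20],[0,0,6.6]],[[0,0,25],[0,0,6.6]],[[0,0,25],[0,0,6.5]]]}}

```text
t: 12.35
tcp_pos: [514.1, -339.1, 82.9]
tcp_rot: [0.156, 0.988, 0.0, 0.0]
wrist_force: [-0.3, -0.1, -2.1]
opening: 19.1
grasp_force: 60.0
```

>>> {"op": "play_rows", "data": {"deltas": [[[0,0,15],[0,0,0]],[[0,0,0],[0,0,0]],[[0,0,0],[0,0,0]]]}}

```text
t: 12.65
tcp_pos: [514.1, -339.4, 68.8]
tcp_rot: [0.153, 0.988, -0.0, 0.0]
wrist_force: [0.1, 0.5, -2.9]
opening: 19.6
grasp_force: 60.0
```

>>> {"op": "play_rows", "data": {"deltas": [[[0,0,12],[0,0,0]],[[0,0,8],[0,0,0]],[[0,0,2.5],[0,0,0]],[[0,0,1],[0,0,0]],[[0,0,0],[0,0,0]],[[0,0,0],[0,0,0]]]}}

```text
t: 13.25
tcp_pos: [513.8, -340.1, 45.1]
tcp_rot: [0.154, 0.988, -0.0, 0.0]
wrist_force: [0.3, 0.3, -1.6]
opening: 19.2
grasp_force: 60.2
```

>>> {"op": "play_rows", "data": {"deltas": [[[0,0,0.7],[0,0,0]],[[0,0,0.5],[0,0,0]],[[0,0,0],[0,0,0]]]}}

```text
t: 13.55
tcp_pos: [514.0, -340.2, 44.5]
tcp_rot: [0.154, 0.988, -0.0, 0.0]
wrist_force: [-1.5, 0.7, 2.0]
opening: 19.4
grasp_force: 60.6
```

>>> {"op": "play_rows", "data": {"deltas": [[[0,0,0],[0,0,0]],[[0,0,0],[0,0,0]],[[0,0,0],[0,0,0]],[[0,0,0],[0,0,0]],[[0,0,0],[0,0,0]],[[0,0,0],[0,0,0]],[[0,0,0],[0,0,0]]], "hand": -1}}

```text
t: 14.25
tcp_pos: [513.6, -339.9, 43.6]
tcp_rot: [0.154, 0.988, -0.0, -0.0]
wrist_force: [-0.5, -0.4, 0.7]
opening: 85.3
grasp_force: 0.0
```

>>> {"op": "play_rows", "data": {"deltas": [[[0,0,-20],[0,0,0]],[[0,0,-40],[0,0,0]],[[0,0,-40],[0,0,0]],[[0,0,-40],[0,0,0]],[[0,0,-40],[0,0,0]],[[0,0,-20],[0,0,0]],[[0,0,0],[0,0,0]],[[0,0,0],[0,0,0]]]}}

```text
t: 15.05
tcp_pos: [513.5, -339.7, 243.2]
tcp_rot: [0.154, 0.988, 0.0, -0.0]
wrist_force: [-0.1, -0.8, -1.5]
opening: 85.4
grasp_force: 0.0
```

```bash
python3 -c "
from h import *
plan(F(75,0,220),8.63)"
cat > m4.py <<'E'
from h import *
from m1w import *
for n in("side","top"):
    im,c=snap(n,n+"5.png");p=wood(im);x0,y0,x1,y1=(290,140,370,210) if n=="side" else (420,200,500,290)
    m=p[y0:y1,x0:x1];q=np.argwhere(m)[:,::-1]+[x0,y0];print(n,len(q),q.mean(0) if len(q) else 0)
E
python3 m4.py
```

```text
t 15.1 at [ 513.5 -339.7  243.2] psi 72.29 tilt [-0.01  0.01] j [-0.67  0.05  1.73  0.    1.36 -1.93]
shift [ -2.3 360.4  23.2] turnz 63.66
side 426 [326.62910798 175.53521127]
top 46 [457.41304348 244.06521739]
```

>>> {"op": "play_rows", "data": {"deltas": [[[0,36,0],[0,0,0]],[[0,36,0],[0,0,0]],[[0,36,0],[0,0,0]],[[0,36,0],[0,0,0]],[[0,36,0],[0,0,0]],[[0,36,0],[0,0,0]],[[0,36,0],[0,0,0]],[[0,36,0],[0,0,0]],[[0,36,0],[0,0,0]],[[-2,36,0],[0,0,0]]]}}

```text
t: 16.15
tcp_pos: [624.3, 4.0, 240.9]
tcp_rot: [0.154, 0.988, -0.0, -0.002]
wrist_force: [0.6, -0.2, -0.3]
opening: 85.6
grasp_force: 0.0
```

>>> {"op": "play_rows", "data": {"deltas": [[[0,0,0],[0,0,8]],[[0,0,0],[0,0,8]],[[0,0,0],[0,0,8]],[[0,0,0],[0,0,8]],[[0,0,0],[0,0,8]],[[0,0,0],[0,0,8]],[[0,0,0],[0,0,8]],[[0,0,0],[0,0,7.7]],[[0,0,0],[0,0,0]],[[0,0,0],[0,0,0]]]}}

```text
t: 17.15
tcp_pos: [624.4, 2.5, 241.7]
tcp_rot: [0.651, 0.759, -0.001, -0.001]
wrist_force: [0.3, 0.3, -0.1]
opening: 85.6
grasp_force: 0.0
```

```bash
python3 -c "
from h import *
plan(F(75,0,160),8.63)
im,c=snap('wrist')
for x in(49,101):
  for y in(-15,15):
    p=proj(c,F(x,y,90))[0];print(x,y,p.round(1));cv2.circle(im,(int(p[0]),int(p[1])),2,(0,0,255),-1)
for x,y in((42,63),(42,-63),(108,63),(108,-63)):
    p=proj(c,F(x,y,42))[0];cv2.circle(im,(int(p[0]),int(p[1])),2,(0,255,0),-1)
cv2.imwrite('pics/w6.png',im)"
```

```text
t 17.1 at [624.4   2.5 241.7] psi 8.75 tilt [-0.17  0.01] j [-0.08  0.07  1.71 -0.    1.36 -0.23]
shift [ 0.2  1.2 81.7] turnz 0.12
49 -15 [274.6 244.9]
49 15 [273.7 205.2]
101 -15 [344.4 245.1]
101 15 [345.5 205.4]
```

View pics/w6.png

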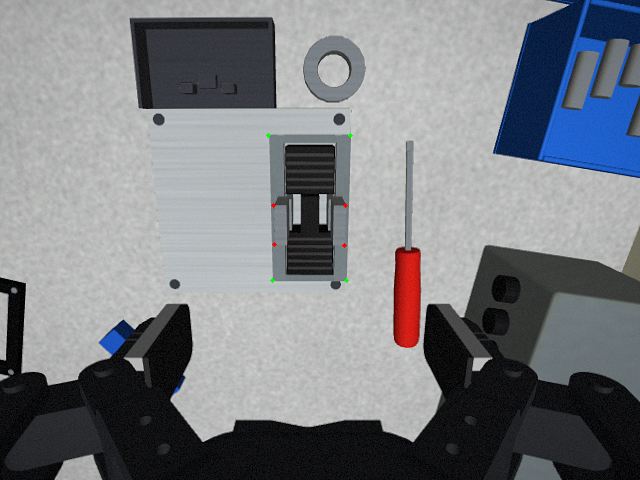

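The predicted tab corners (red: (274,205), (345,245), …) and nest corners (green) fall on the seen ones, and three chips show in the tray at (188,88), (208,81) and (229,88). Descending.

>>> {"op": "play_rows", "data": {"deltas": [[[0,1,25],[0,0,0]],[[0,0,25],[0,0,0]],[[0,0,25],[0,0,0]],[[0,0,25],[0,0,0]],[[0,0,20],[0,0,0]],[[0,0,10],[0,0,0]],[[0,0,0],[0,0,0]],[[0,0,0],[0,0,0]],[[0,0,0],[0,0,0]]]}}

```text
t: 18.1
tcp_pos: [627.1, 2.5, 115.4]
tcp_rot: [0.652, 0.758, 0.001, 0.001]
wrist_force: [0.9, 0.5, 0.6]
opening: 85.2
grasp_force: 0.0
```

```bash
python3 -c "
from h import *
plan(F(75,0,66),8.63)"
```

```text
t 18.1 at [627.1   2.5 115.4] psi 8.61 tilt [ 0.16 -0.01] j [-0.08  0.18  1.81  0.    1.14 -0.23]
shift [ 0.6 -1.9 49.4] turnz -0.02
```

>>> {"op": "play_rows", "data": {"deltas": [[[0.5,-1,20],[0,0,0]],[[0,0,15],[0,0,0]],[[0,0,10],[0,0,0]],[[0,0,4],[0,0,0]],[[0,0,0],[0,0,0]],[[0,0,0],[0,0,0]],[[0,0,0],[0,0,0]]]}}

```text
t: 18.8
tcp_pos: [625.7, 2.9, 65.5]
tcp_rot: [0.652, 0.758, 0.0, 0.001]
wrist_force: [0.1, -0.2, -0.5]
opening: 85.6
grasp_force: 0.0
```

```bash
python3 -c "
from h import *
plan(F(75,0,66),8.63)"
```

```text
t 18.8 at [625.7   2.9  65.5] psi 8.59 tilt [ 0.09 -0.01] j [-0.08  0.24  1.84  0.    1.06 -0.23]
shift [ 0.  -0.4 -0.5] turnz -0.04
```

Well centred. Squeezing now.

>>> {"op": "play_rows", "data": {"deltas": [[[0,0,0],[0,0,0]],[[0,0,0],[0,0,0]],[[0,0,0],[0,0,0]],[[0,0,0],[0,0,0]],[[0,0,0],[0,0,0]],[[0,0,0],[0,0,0]],[[0,0,0],[0,0,0]],[[0,0,0],[0,0,0]]], "hand": 1, "squeeze": 50}}

```text
t: 19.6
tcp_pos: [626.0, 2.9, 67.3]
tcp_rot: [0.652, 0.758, 0.001, 0.001]
wrist_force: [-3.4, 0.0, 8.9]
opening: 34.7
grasp_force: 53.8
```

>>> {"op": "play_rows", "data": {"deltas": [[[0,0,0],[0,0,0]],[[0,0,0],[0,0,0]],[[0,0,0],[0,0,0]]]}}

```text
t: 19.9
tcp_pos: [626.0, 2.9, 67.2]
tcp_rot: [0.652, 0.758, 0.0, 0.001]
wrist_force: [-3.4, 0.7, 9.6]
opening: 34.4
grasp_force: 53.8
```

```bash
python3 -c "
from h import *
plan(F(75,0,66),8.63)
im,c=snap('wrist');a,_=snap('side')
cv2.imwrite('pics/w7.png',np.hstack([cv2.resize(im[120:420,150:490],(400,353)),cv2.resize(a[170:310,210:350],(353,353))]))"
```

```text
t 19.9 at [626.    2.9  67.2] psi 8.59 tilt [ 0.1  -0.01] j [-0.08  0.24  1.84 -0.    1.06 -0.23]
shift [ 0.1 -0.7  1.2] turnz -0.04
```

View pics/w7.png

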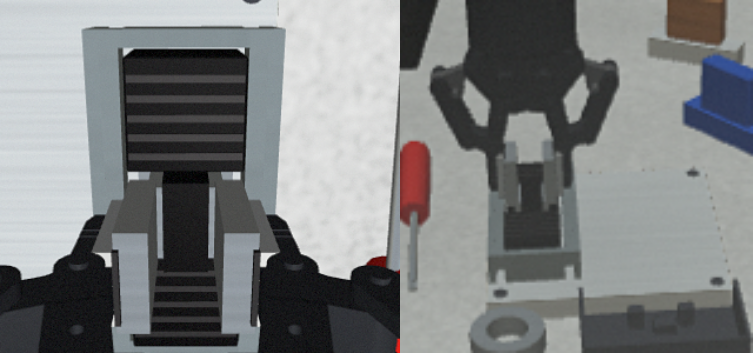

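The pads sit outside both tabs, and the tabs are squeezed in symmetrically (left half, (135,260) and (235,260)). The scraper stands upright in the background. Next comes a gentle lift.

>>> {"op": "play_rows", "data": {"deltas": [[[0,0,-1],[0,0,0]],[[0,0,-2],[0,0,0]],[[0,0,-3],[0,0,0]],[[0,0,-4],[0,0,0]],[[0,0,0],[0,0,0]]]}}

```text
t: 20.5
tcp_pos: [624.8, 3.0, 74.6]
tcp_rot: [0.652, 0.758, -0.0, -0.0]
wrist_force: [-0.0, -0.4, -3.9]
opening: 34.3
grasp_force: 51.3
```

>>> {"op": "play_rows", "data": {"deltas": [[[0,0,-6],[0,0,0]],[[0,0,-10],[0,0,0]],[[0,0,-13],[0,0,0]],[[0,0,-13],[0,0,0]],[[0,0,-13],[0,0,0]],[[0,0,-13],[0,0,0]],[[0,0,-12],[0,0,0]],[[0,0,-8],[0,0,0]],[[0,0,-3],[0,0,0]],[[0,0,0],[0,0,0]]]}}

```text
t: 21.5
tcp_pos: [625.2, 2.9, 166.1]
tcp_rot: [0.652, 0.758, 0.0, 0.0]
wrist_force: [-0.3, 0.3, -3.9]
opening: 34.5
grasp_force: 51.3
```

>>> {"op": "play_rows", "data": {"deltas": [[[0,0,0],[0,0,0]],[[0,0,0],[0,0,0]],[[0,0,0],[0,0,0]],[[0,0,0],[0,0,0]],[[0,0,0],[0,0,0]]]}}

```text
t: 22.0
tcp_pos: [624.9, 3.0, 165.3]
tcp_rot: [0.652, 0.758, -0.0, -0.0]
wrist_force: [-0.4, 0.4, -4.3]
opening: 34.3
grasp_force: 51.3
```

```bash
python3 -c "
from h import *
plan(F(75,0,166),8.63)
im,c=snap('wrist');a,_=snap('side')
cv2.imwrite('pics/w8.png',np.hstack([cv2.resize(im,(380,285)),cv2.resize(a[120:335,180:480],(398,285))]))"
```

```text
t 22.0 at [624.9   3.  165.3] psi 8.59 tilt [-0.03  0.  ] j [-0.08  0.13  1.78  0.    1.23 -0.23]
shift [-0.2  0.4 -0.7] turnz -0.04
```

View pics/w8.png

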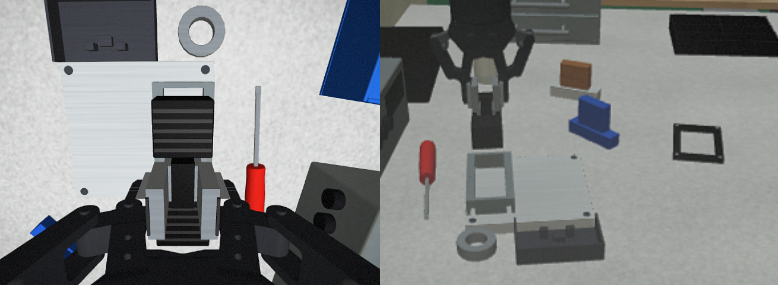

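The cassette hangs level above its empty nest, the chips are in the tray, and the scraper is standing on the bench.

```bash
python3 -c "
from rig import env
print(env.hand_in())"
```

```text
the job is handed in; nothing more can be done
None
```

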